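Line up the basin-side bottles by height

ROBOT

A 6-joint arm with a two-finger parallel gripper is mounted at the origin on the work surface. World frame = base frame: x ahead of the robot, y to its left, z up, the work surface at z = 0. Lengths are in m, angles in degrees, forces in N, time in s.
With the tool pointing down it reaches from about 0.3 to 0.75 m from the base axis. Payload 8.5 kg.
Tool frame: the origin (TCP) lies between the finger pads; the fingertips stand 22 mm ahead of it and the grasp point (between the pads) lies 3 mm ahead of it (env.nose_length is the distance from the TCP to the fingertips, in m); z points along the fingers, x is the direction in which the jaws open and shut, and the axes are right-handed (so a half turn about z gives the same grasp; the last joint's range is limited). The gripper opens to 85 mm and grips with 20 to 120 N. Pads are 22 mm wide; open, the fingers measure 114 mm over their backs; the gripper's body (76 mm by 85 mm) begins 54 mm behind the grasp point. The pads swing forward as they close: fully open they stand 13 mm farther back than shut.
Start: joints at [-77.71, 21.807, 74.336, -0, 83.858, -12.336], TCP at [0.229, -0.5, 0.253] pointing down, gripper open.
Joint ranges: [-178.18, 178.18], [-50.72, 133.34], [12.68, 142.11], [-81.47, 261.47], [9.98, 163.14], [-165.26, 165.26]. Speed limits (degrees/s): [136.94, 136.94, 180, 180, 180, 180].

INTERFACE

Orientations are given as a 3x3 rotation matrix whose columns are the frame's x, y, z axes.
In Python, from rig import env gives the robot as it stands.
- The arm moves only by the tool arm_command, never from a script. Its argument "steps" is a list of rows, each an object with "delta_pos": the shift along the world's x, y, z in mm, a list of three; "dr": the turn, a rotation vector about the world's x, y, z in degrees, a list of three. In form: [{"delta_pos": [dx, dy, dz], "dr": [wx, wy, wz]}, ...]. A call has 1 to 20 rows; each row shifts and turns the commanded pose from where the row before left it; what a row does not reach is not made up. A row lasts 1/10 s, in which the tool goes at most 50 mm and 8.59 degrees, less where a joint would pass 70% of its speed; a pose out of reach is approached as far as the arm can. A call with a gripper value outside its range is refused whole. "grip" is the opening, from 0 (shut) to 1 (fully open), set as the call begins (left out, the last holds). The fingers move at their own pace and stop on an object; "squeeze" is the grip in N (left out, the last holds). Time passes only in rows, so rows that do not move let the fingers close. It gives the time, the measured TCP pose, the force and the opening at its end, in the units of the state.
- env.observe(): the state, without advancing time (a new reading comes with each control period).
- env.get_image(name): name is "scene" or "top"; returns the picture (420x560x3 uint8, blue, green, red); there is no depth.
- env.get_calibration(name): a dict with "fx", "fy", "cx", "cy" (pixels), "k1" (the pictures are not rectified: a ray, as slopes to the right and down, at radius r is drawn at 1 + k1 r^2 times it, then the intrinsics apply), "view" (4x4, takes a point from world to camera coordinates). Camera axes: x right, y up, looking along -z (the intrinsics and any distortion apply to the point x, -y, -z); pixel columns grow to the right and rows downward; lengths in m; the calibration is good to about 2 mm. A picture is of the moment at which its call begins. get_calibration takes no time and is no camera call.
- env.close_job(): hands the job in, once; it reports no verdict.
The state is a dict: "time_s": time; "q": joint angles; "qvel": joint speeds; "joint_efforts": joint torques, N m; "position": TCP position; "tool_rot": TCP orientation; "ft_force": force on the tool from outside, world axes, zero at the start; "wrist_torque": the same for the moment, N m; "grip_width": finger opening in m.
Only numpy, scipy, OpenCV 4.12 (cv2) and the standard library are available. Lean on these libraries where they do the work, as an engineer would, in place of code of your own. Each camera call takes 0.05 s, during which the arm holds its last target. There are 200 camera calls.

TASK

Tidy up beside the basin: stand the mouthwash, shampoo, roll-on deodorant and cream jar upright in the white organiser, one to a compartment, in order of height, with the tallest in the end compartment nearest the basin and the shortest at the far end. Don't tip any of them over on the way, and leave the toothbrush rack standing where it is.

Things in the scene. Friction and masses are not known exactly. Their poses are not given: they have to be found in the camera images.
- mouthwash_mid (a point): Mouthwash bottle, the tallest: round green see-through plastic bottle with blank paper band and ribbed white twist cap, empty, loose, standing. 168 mm tall; straight sides 54 mm in diameter from its foot up to 112 mm, then a shoulder narrowing to a 34 mm cap. The point is its centre, 84 mm above its foot; z axis up along the bottle.
- shampoo_mid (a point): Shampoo bottle, second tallest: round white plastic bottle with blank paper band and grey flip cap, loose, standing. 138 mm tall; straight sides 50 mm in diameter up to 104 mm, cap 39 mm. The point is its centre, 69 mm above its foot; z axis up.
- rollon_mid (a point): Roll-on deodorant, third tallest: grey round container with a big white domed cap of the same width, loose, standing. 108 mm tall; straight sides 46 mm in diameter up to 90 mm. The point is its centre, 54 mm above its foot; z axis up.
- cream_jar_mid (a point): Cream jar, the shortest: squat amber glass jar with black screw lid as wide as the jar, loose, standing. 68 mm tall, 52 mm in diameter all the way up. The point is its centre, 34 mm above its foot; z axis up.
- basin: Round white vessel basin (260 mm wide, 110 mm high, on the counter) with its steel pillar tap (about 230 mm tall), fixed as one, standing beyond the left or the right end of the organiser. Origin: centre of the basin's underside, at counter level.
- bay_1: Compartment of the fixed white plastic organiser, the end compartment on the organiser's +y side. The organiser is four equal square compartments in a straight row, 80 mm centre to centre, each 74 mm square inside with walls rising 18 mm above its floor (6 mm thick between neighbours). Origin: centre of the compartment's floor (upper face), 5.5 mm above the counter; y axis along the row, x across it, z up.
- bay_2: Compartment of the fixed white plastic organiser, second from the +y end. The organiser is four equal square compartments in a straight row, 80 mm centre to centre, each 74 mm square inside with walls rising 18 mm above its floor (6 mm thick between neighbours). Origin: centre of the compartment's floor (upper face), 5.5 mm above the counter; y axis along the row, x across it, z up.
- bay_3: Compartment of the fixed white plastic organiser, second from the -y end. The organiser is four equal square compartments in a straight row, 80 mm centre to centre, each 74 mm square inside with walls rising 18 mm above its floor (6 mm thick between neighbours). Origin: centre of the compartment's floor (upper face), 5.5 mm above the counter; y axis along the row, x across it, z up.
- bay_4: Compartment of the fixed white plastic organiser, the end compartment on the organiser's -y side. The organiser is four equal square compartments in a straight row, 80 mm centre to centre, each 74 mm square inside with walls rising 18 mm above its floor (6 mm thick between neighbours). Origin: centre of the compartment's floor (upper face), 5.5 mm above the counter; y axis along the row, x across it, z up.
- toothbrush_rack: White plastic toothbrush rack with four slots and two toothbrushes upright in it (one piece, loose, 300 g): 150 mm long (its x) by 56 mm (its y), rack 100 mm tall, brushes to 199 mm. Stands beyond one end of the organiser; bystander. Origin: centre of its underside.
Things that resemble listed ones, but are neither listed nor needed, are in the scene too. Leave any orange or purple look-alike of the part that bears mouthwash_mid alone.

How it is judged:
By the outcome, as a careful person would: the job done as asked, in the order asked, and still so for the second after the job is handed in, with the robot touching nothing.
It also fails if it takes over 112 s, if anything falls off the work surface, if the arm or the gripper's body presses on something with over 40 N, if the wrist force passes 120 N, or if a joint passes its speed limit or range.

## Working session

There is one attempt and no reset: what is moved stays moved. The work goes in short steps, Python scripts to look and compute and a tool call to move; the robot and the scene stay as the last step left them, time stands still between calls to the robot, and variables do not carry over. Pictures are saved under pics/ and viewed, about 12 in all and at most 16, crops included, and the job is handed in when it is done.

Besides the shell and the picture viewer there is one more tool, called after "Call:" in YAML: its name, and indented under it one key for each argument. arm_command: Moves the arm, as the interface text tells. Its arguments: {"type":"object","properties":{"steps":{"type":"array"},"grip":{"type":"number"},"squeeze":{"type":"number"}},"required":["steps"]}

```bash
mkdir -p pics
cat > h.py <<'E'
import numpy as np, cv2
from rig import env
def ray(name,u,v):
    c=env.get_calibration(name); V=np.array(c["view"])
    K=np.array([[c["fx"],0,c["cx"]],[0,c["fy"],c["cy"]],[0,0,1]])
    p=cv2.undistortPoints(np.array([[[u,v]]],float),K,np.array([c["k1"],0,0,0,0.]))[0,0]
    R=V[:3,:3]; o=-R.T@V[:3,3]; d=R.T@np.array([p[0],-p[1],-1.])
    return o,d/np.linalg.norm(d)
def onz(name,u,v,z):
    o,d=ray(name,u,v); return o+d*(z-o[2])/d[2]
def proj(name,P):
    c=env.get_calibration(name); V=np.array(c["view"])
    q=V[:3,:3]@np.array(P,float)+V[:3,3]; x,y=q[0]/-q[2],-q[1]/-q[2]; s=1+c["k1"]*(x*x+y*y)
    return np.round([c["cx"]+c["fx"]*x*s,c["cy"]+c["fy"]*y*s],1)
def snap(tag):
    for n in("scene","top"): cv2.imwrite(f"pics/{tag}_{n}.png",env.get_image(n))
E
python3 - <<'E'
from h import *
snap("a")
for n in("scene","top"):
    V=np.array(env.get_calibration(n)["view"]);print(n,-V[:3,:3].T@V[:3,3],V[:3,:3].round(2).tolist())
s=env.observe();print(s["position"],s["tool_rot"],s["grip_width"],s["ft_force"],s["time_s"])
E
```

```text
scene [1.25456764 0.66609229 0.86549665] [[-0.68, 0.73, 0.01], [-0.46, -0.43, 0.78], [0.57, 0.53, 0.63]]
top [0.25154921 0.00747165 1.46159768] [[-0.01, -1.0, 0.01], [0.98, -0.01, 0.19], [-0.19, 0.01, 0.98]]
[ 0.22911336 -0.49976331  0.25277919] [[ 4.16684496e-01 -9.09051118e-01 -3.08715243e-04]
 [-9.09050344e-01 -4.16684551e-01  1.20658412e-03]
 [-1.22548351e-03 -2.22127197e-04 -9.99999224e-01]] 0.08543761126619843 [1.03754576 0.25666834 0.3445451 ] 0.1
```

View pics/a_scene.png

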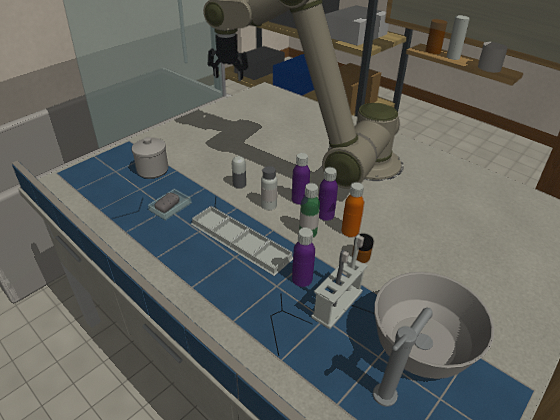

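View pics/a_top.png

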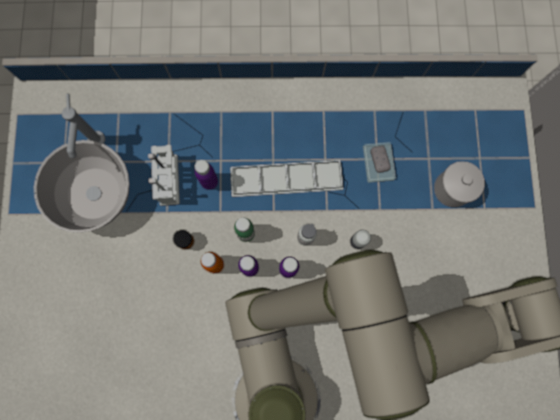

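The top view shows the basin on the +y side at (85,187), with the organiser from about (231,180) to (343,176) and the rack at (165,175). The listed items are the mouthwash (244,229), shampoo (307,234), roll-on (361,240) and jar (183,239). The purple look-alikes are at (205,173), (249,265) and (289,266), and the orange one is at (212,262).

Run:
```python
from h import *
t=cv2.imread("pics/a_top.png")[135:290,130:390]; cv2.imwrite("pics/a_tc.png",cv2.resize(t,None,fx=3,fy=3,interpolation=cv2.INTER_CUBIC))
t=cv2.imread("pics/a_scene.png")[140:330,180:400]; cv2.imwrite("pics/a_sc.png",cv2.resize(t,None,fx=3,fy=3,interpolation=cv2.INTER_CUBIC))
```

```text
(no output)
```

View pics/a_tc.png

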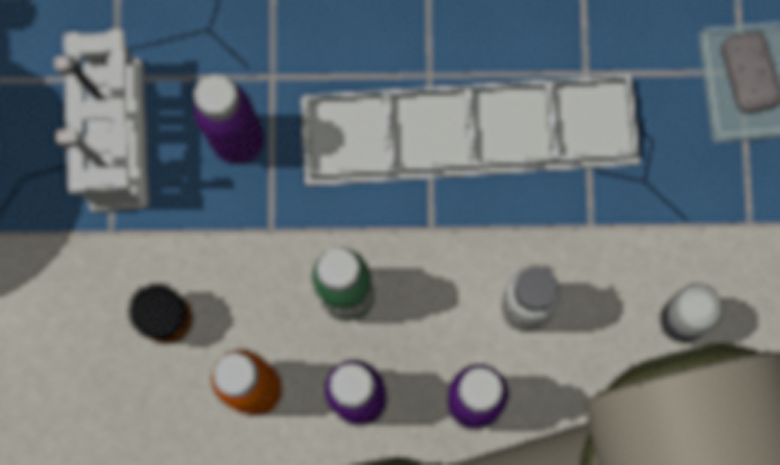

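View pics/a_sc.png

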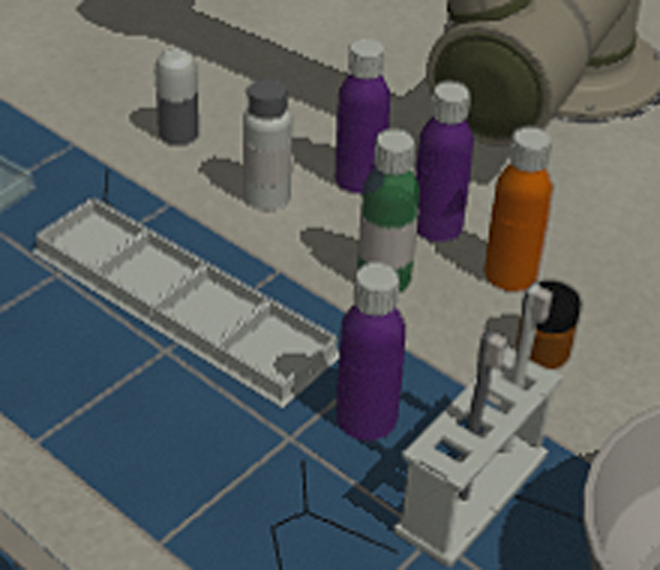

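Run:
```python
from h import *
T={"mw":(339,268,.168),"sh":(537,287,.138),"ro":(695,305,.105),"jar":(158,311,.068),"pur_rack":(216,97,.168),"or":(237,373,.168),"p2":(352,385,.168),"p3":(480,389,.168),
"c1":(303,97,.0235),"c2":(632,76,.0235),"c3":(640,162,.0235),"c4":(308,184,.0235),"rk1":(64,32,.1),"rk2":(124,30,.1),"rk3":(70,190,.1),"rk4":(130,190,.1)}
S={"mw":(395,143),"sh":(267,92),"ro":(177,58),"jar":(557,305),"pur_rack":(377,277),"or":(531,142),"p2":(451,94),"p3":(367,51)}
for k,(u,v,z) in T.items():
    p=onz("top",130+u/3,135+v/3,z); out=[k,p.round(4)]
    if k in S: out.append(onz("scene",180+S[k][0]/3,140+S[k][1]/3,z).round(4))
    print(*out)
# triangulate
for k in S:
    a,d=ray("top",130+T[k][0]/3,135+T[k][1]/3); b,e=ray("scene",180+S[k][0]/3,140+S[k][1]/3)
    t=np.linalg.lstsq(np.c_[d,-e],b-a,rcond=None)[0]; print(k,((a+d*t[0]+b+e*t[1])/2).round(4),np.linalg.norm(a+d*t[0]-b-e*t[1]).round(4))
```

```text
mw [0.4601 0.0803 0.168 ] [0.469  0.0875 0.168 ]
sh [ 0.4459 -0.0916  0.138 ] [ 0.4553 -0.0837  0.138 ]
ro [ 0.4325 -0.2358  0.105 ] [ 0.4376 -0.233   0.105 ]
jar [0.4383 0.2524 0.068 ] [0.4485 0.2649 0.068 ]
pur_rack [0.6133 0.188  0.168 ] [0.6207 0.1918 0.168 ]
or [0.3712 0.1669 0.168 ] [0.3823 0.1761 0.168 ]
p2 [0.3598 0.0695 0.168 ] [0.37  0.076 0.168]
p3 [ 0.3549 -0.0388  0.168 ] [ 0.3661 -0.0312  0.168 ]
c1 [0.6527 0.1233 0.0235]
c2 [ 0.6704 -0.1989  0.0235]
c3 [ 0.5838 -0.2034  0.0235]
c4 [0.5658 0.1182 0.0235]
rk1 [0.6968 0.34   0.1   ]
rk2 [0.698  0.2841 0.1   ]
rk3 [0.5462 0.3294 0.1   ]
rk4 [0.5455 0.2746 0.1   ]
mw [0.4611 0.0811 0.1607] 0.0009
sh [ 0.4469 -0.092   0.1302] 0.0005
ro [ 0.4333 -0.2369  0.1012] 0.0011
jar [0.4385 0.2568 0.0565] 0.0055
pur_rack [0.6152 0.1884 0.1623] 0.001
or [0.3715 0.1689 0.1589] 0.0021
p2 [0.3605 0.0698 0.1605] 0.0002
p3 [ 0.3557 -0.0392  0.1599] 0.0004
```

Two views agree to within about 1 cm. The organiser measures 323 × 87 mm against an expected 326 × 86. I'll place shortest first so the gripper always stays above its neighbours, starting with the jar at about (0.438, 0.254) going to bay_4 at (0.625, -0.160).

Call:
arm_command:
  steps:
    - {"delta_pos": [5,20,0],"dr": [0,0,3.4]}
    - {"delta_pos": [10,37,0],"dr": [0,0,3.4]}
    - {"delta_pos": [10,38,0],"dr": [0,0,3.4]}
    - {"delta_pos": [10,38,0],"dr": [0,0,3.4]}
    - {"delta_pos": [10,38,0],"dr": [0,0,3.4]}
    - {"delta_pos": [10,38,0],"dr": [0,0,3.4]}
    - {"delta_pos": [10,38,0],"dr": [0,0,3.4]}
    - {"delta_pos": [10,38,0],"dr": [0,0,3.4]}
    - {"delta_pos": [10,38,0],"dr": [0,0,3.4]}
    - {"delta_pos": [10,38,0],"dr": [0,0,3.4]}
    - {"delta_pos": [10,38,0],"dr": [0,0,3.4]}
    - {"delta_pos": [10,38,0],"dr": [0,0,3.4]}
    - {"delta_pos": [10,38,0],"dr": [0,0,3.4]}
    - {"delta_pos": [10,38,0],"dr": [0,0,3.4]}
    - {"delta_pos": [10,38,0],"dr": [0,0,3.4]}
    - {"delta_pos": [10,38,0],"dr": [0,0,3.4]}
    - {"delta_pos": [10,38,0],"dr": [0,0,3.4]}
    - {"delta_pos": [10,38,0],"dr": [0,0,3.4]}
    - {"delta_pos": [10,38,0],"dr": [0,0,3.4]}
    - {"delta_pos": [10,38,0],"dr": [0,0,3.4]}
  grip: 1

```text
time_s: 2.1
position: [0.4241, 0.2428, 0.2531]
tool_rot: [[0.999, 0.049, -0.0], [0.049, -0.999, -0.0], [-0.0, 0.0, -1.0]]
ft_force: [0.6, -0.5, 0.1]
grip_width: 0.0858
```

Call:
arm_command:
  steps:
    - {"delta_pos": [14,12,0],"dr": [0,0,0]}
    - {"delta_pos": [0,0,-10],"dr": [0,0,0]}
    - {"delta_pos": [0,0,-20],"dr": [0,0,0]}
    - {"delta_pos": [0,0,-25],"dr": [0,0,0]}
    - {"delta_pos": [0,0,-25],"dr": [0,0,0]}
    - {"delta_pos": [0,0,-25],"dr": [0,0,0]}
    - {"delta_pos": [0,0,-25],"dr": [0,0,0]}
    - {"delta_pos": [0,0,-20],"dr": [0,0,0]}
    - {"delta_pos": [0,0,-15],"dr": [0,0,0]}
    - {"delta_pos": [0,0,-15],"dr": [0,0,0]}
    - {"delta_pos": [0,0,-15],"dr": [0,0,0]}
    - {"delta_pos": [0,0,-10],"dr": [0,0,0]}
    - {"delta_pos": [0,0,-3],"dr": [0,0,0]}
    - {"delta_pos": [0,0,0],"dr": [0,0,0]}

```text
time_s: 3.5
position: [0.4379, 0.2526, 0.0452]
tool_rot: [[0.999, 0.045, -0.001], [0.045, -0.999, -0.0], [-0.001, 0.0, -1.0]]
ft_force: [0.5, 0.1, 0.1]
grip_width: 0.085
```

Call:
arm_command:
  steps:
    - {"delta_pos": [0,0,0],"dr": [0,0,0]}
    - {"delta_pos": [0,0,0],"dr": [0,0,0]}
    - {"delta_pos": [0,0,0],"dr": [0,0,0]}
    - {"delta_pos": [0,0,0],"dr": [0,0,0]}
    - {"delta_pos": [0,0,0],"dr": [0,0,0]}
    - {"delta_pos": [0,0,0],"dr": [0,0,0]}
    - {"delta_pos": [0,0,0],"dr": [0,0,0]}
    - {"delta_pos": [0,0,0],"dr": [0,0,0]}
  grip: 0
  squeeze: 40

```text
time_s: 4.3
position: [0.4385, 0.2531, 0.0461]
tool_rot: [[0.999, 0.046, 0.001], [0.046, -0.999, 0.0], [0.001, -0.0, -1.0]]
ft_force: [-0.2, -0.8, 6.5]
grip_width: 0.0515
```

Call:
arm_command:
  steps:
    - {"delta_pos": [0,0,8],"dr": [0,0,0]}
    - {"delta_pos": [0,0,17],"dr": [0,0,0]}
    - {"delta_pos": [0,0,25],"dr": [0,0,0]}
    - {"delta_pos": [0,0,25],"dr": [0,0,0]}
    - {"delta_pos": [0,0,25],"dr": [0,0,0]}
    - {"delta_pos": [0,0,25],"dr": [0,0,0]}
    - {"delta_pos": [0,0,25],"dr": [0,0,0]}
    - {"delta_pos": [0,0,25],"dr": [0,0,0]}
    - {"delta_pos": [0,0,20],"dr": [0,0,0]}
    - {"delta_pos": [0,0,10],"dr": [0,0,0]}

```text
time_s: 5.3
position: [0.4382, 0.2531, 0.2523]
tool_rot: [[0.999, 0.046, 0.002], [0.046, -0.999, 0.001], [0.002, -0.001, -1.0]]
ft_force: [0.2, 0.1, -1.9]
grip_width: 0.0514
```

Call:
arm_command:
  steps:
    - {"delta_pos": [5,-10,0],"dr": [0,0,0]}
    - {"delta_pos": [9,-20,0],"dr": [0,0,0]}
    - {"delta_pos": [13,-30,0],"dr": [0,0,0]}
    - {"delta_pos": [13,-30,0],"dr": [0,0,0]}
    - {"delta_pos": [13,-30,0],"dr": [0,0,0]}
    - {"delta_pos": [13,-30,0],"dr": [0,0,0]}
    - {"delta_pos": [13,-30,0],"dr": [0,0,0]}
    - {"delta_pos": [13,-30,0],"dr": [0,0,0]}
    - {"delta_pos": [13,-30,0],"dr": [0,0,0]}
    - {"delta_pos": [13,-30,0],"dr": [0,0,0]}
    - {"delta_pos": [13,-30,0],"dr": [0,0,0]}
    - {"delta_pos": [13,-30,0],"dr": [0,0,0]}
    - {"delta_pos": [13,-30,0],"dr": [0,0,0]}
    - {"delta_pos": [13,-25,0],"dr": [0,0,0]}
    - {"delta_pos": [11,-20,0],"dr": [0,0,0]}
    - {"delta_pos": [6,-8,0],"dr": [0,0,0]}
    - {"delta_pos": [0,0,0],"dr": [0,0,0]}

```text
time_s: 7.0
position: [0.6251, -0.161, 0.2487]
tool_rot: [[0.999, 0.044, -0.002], [0.044, -0.999, 0.001], [-0.002, -0.001, -1.0]]
ft_force: [0.2, -0.1, -2.0]
grip_width: 0.0511
```

Run:
```python
from h import *
snap("b")
cv2.imwrite("pics/b_both.png",cv2.resize(np.hstack([cv2.imread("pics/b_scene.png")[60:330,120:400],cv2.imread("pics/b_top.png")[80:350,130:410]]),None,fx=1.4,fy=1.4))
s=env.observe();print(s["position"])
```

```text
[ 0.62473668 -0.15934744  0.24973953]
```

View pics/b_both.png

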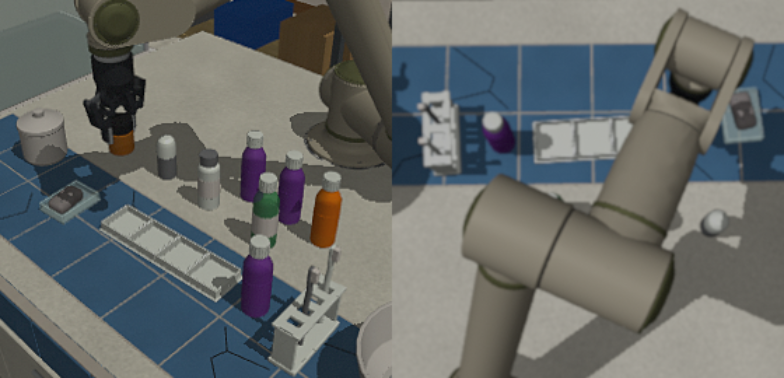

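Left half: the jar is held upright at about (122,143), and nothing else has been disturbed. I'll lower it into bay_4.

Call:
arm_command:
  steps:
    - {"delta_pos": [0,0,-10],"dr": [0,0,0]}
    - {"delta_pos": [0,0,-20],"dr": [0,0,0]}
    - {"delta_pos": [0,0,-25],"dr": [0,0,0]}
    - {"delta_pos": [0,0,-25],"dr": [0,0,0]}
    - {"delta_pos": [0,0,-25],"dr": [0,0,0]}
    - {"delta_pos": [0,0,-25],"dr": [0,0,0]}
    - {"delta_pos": [0,0,-20],"dr": [0,0,0]}
    - {"delta_pos": [0,0,-15],"dr": [0,0,0]}
    - {"delta_pos": [0,0,-12],"dr": [0,0,0]}
    - {"delta_pos": [0,0,-8],"dr": [0,0,0]}
    - {"delta_pos": [0,0,-5],"dr": [0,0,0]}
    - {"delta_pos": [0,0,-4],"dr": [0,0,0]}
    - {"delta_pos": [0,0,-2],"dr": [0,0,0]}
    - {"delta_pos": [0,0,0],"dr": [0,0,0]}
    - {"delta_pos": [0,0,0],"dr": [0,0,0]}

```text
time_s: 8.6
position: [0.6253, -0.1601, 0.0547]
tool_rot: [[0.999, 0.046, 0.001], [0.046, -0.999, -0.0], [0.001, 0.0, -1.0]]
ft_force: [0.9, 0.4, -1.4]
grip_width: 0.0513
```

Call:
arm_command:
  steps:
    - {"delta_pos": [0,0,-1.5],"dr": [0,0,0]}
    - {"delta_pos": [0,0,-1],"dr": [0,0,0]}
    - {"delta_pos": [0,0,0],"dr": [0,0,0]}
    - {"delta_pos": [0,0,0],"dr": [0,0,0]}

```text
time_s: 9.0
position: [0.6253, -0.16, 0.0522]
tool_rot: [[0.999, 0.046, 0.0], [0.046, -0.999, -0.0], [0.0, 0.0, -1.0]]
ft_force: [-1.6, 0.3, 1.4]
grip_width: 0.0509
```

Call:
arm_command:
  steps:
    - {"delta_pos": [0,0,0],"dr": [0,0,0]}
    - {"delta_pos": [0,0,0],"dr": [0,0,0]}
    - {"delta_pos": [0,0,0],"dr": [0,0,0]}
    - {"delta_pos": [0,0,0],"dr": [0,0,0]}
    - {"delta_pos": [0,0,0],"dr": [0,0,0]}
    - {"delta_pos": [0,0,0],"dr": [0,0,0]}
    - {"delta_pos": [0,0,0],"dr": [0,0,0]}
    - {"delta_pos": [0,0,8],"dr": [0,0,0]}
    - {"delta_pos": [0,0,15],"dr": [0,0,0]}
    - {"delta_pos": [0,0,20],"dr": [0,0,0]}
    - {"delta_pos": [0,0,25],"dr": [0,0,0]}
    - {"delta_pos": [0,0,25],"dr": [0,0,0]}
    - {"delta_pos": [0,0,20],"dr": [0,0,0]}
    - {"delta_pos": [0,0,10],"dr": [0,0,0]}
  grip: 1

```text
time_s: 10.4
position: [0.6256, -0.1601, 0.1775]
tool_rot: [[0.999, 0.046, 0.003], [0.046, -0.999, -0.001], [0.003, 0.002, -1.0]]
ft_force: [0.4, 0.2, -0.4]
grip_width: 0.0855
```

Jar is released. Next is the roll-on.

Call:
arm_command:
  steps:
    - {"delta_pos": [-10,-4,0],"dr": [0,0,0]}
    - {"delta_pos": [-20,-8,0],"dr": [0,0,0]}
    - {"delta_pos": [-30,-12,0],"dr": [0,0,0]}
    - {"delta_pos": [-30,-12,0],"dr": [0,0,0]}
    - {"delta_pos": [-30,-12,0],"dr": [0,0,0]}
    - {"delta_pos": [-30,-12,0],"dr": [0,0,0]}
    - {"delta_pos": [-25,-10,0],"dr": [0,0,0]}
    - {"delta_pos": [-17,-6,0],"dr": [0,0,0]}
    - {"delta_pos": [0,0,-10],"dr": [0,0,0]}
    - {"delta_pos": [0,0,-20],"dr": [0,0,0]}
    - {"delta_pos": [0,0,-20],"dr": [0,0,0]}
    - {"delta_pos": [0,0,-15],"dr": [0,0,0]}
    - {"delta_pos": [0,0,-15],"dr": [0,0,0]}
    - {"delta_pos": [0,0,-10],"dr": [0,0,0]}
    - {"delta_pos": [0,0,-5],"dr": [0,0,0]}
    - {"delta_pos": [0,0,0],"dr": [0,0,0]}

```text
time_s: 12.0
position: [0.433, -0.2356, 0.0791]
tool_rot: [[0.999, 0.046, -0.001], [0.046, -0.999, 0.001], [-0.001, -0.001, -1.0]]
ft_force: [0.4, -0.2, -0.6]
grip_width: 0.0854
```

Call:
arm_command:
  steps:
    - {"delta_pos": [0,0,0],"dr": [0,0,0]}
    - {"delta_pos": [0,0,0],"dr": [0,0,0]}
    - {"delta_pos": [0,0,0],"dr": [0,0,0]}
    - {"delta_pos": [0,0,0],"dr": [0,0,0]}
    - {"delta_pos": [0,0,0],"dr": [0,0,0]}
    - {"delta_pos": [0,0,0],"dr": [0,0,0]}
    - {"delta_pos": [0,0,0],"dr": [0,0,0]}
    - {"delta_pos": [0,0,0],"dr": [0,0,0]}
  grip: 0

```text
time_s: 12.8
position: [0.4332, -0.2362, 0.0805]
tool_rot: [[0.999, 0.046, 0.001], [0.046, -0.999, -0.001], [0.001, 0.001, -1.0]]
ft_force: [-2.6, -0.3, 6.0]
grip_width: 0.0452
```

Call:
arm_command:
  steps:
    - {"delta_pos": [0,0,8],"dr": [0,0,0]}
    - {"delta_pos": [0,0,17],"dr": [0,0,0]}
    - {"delta_pos": [0,0,25],"dr": [0,0,0]}
    - {"delta_pos": [0,0,25],"dr": [0,0,0]}
    - {"delta_pos": [0,0,20],"dr": [0,0,0]}
    - {"delta_pos": [0,0,10],"dr": [0,0,0]}
    - {"delta_pos": [10,8,0],"dr": [0,0,0]}
    - {"delta_pos": [17,14,0],"dr": [0,0,0]}
    - {"delta_pos": [24,20,0],"dr": [0,0,0]}
    - {"delta_pos": [24,20,0],"dr": [0,0,0]}
    - {"delta_pos": [24,20,0],"dr": [0,0,0]}
    - {"delta_pos": [24,20,0],"dr": [0,0,0]}
    - {"delta_pos": [24,20,0],"dr": [0,0,0]}
    - {"delta_pos": [20,17,0],"dr": [0,0,0]}
    - {"delta_pos": [14,12,0],"dr": [0,0,0]}
    - {"delta_pos": [6,5,0],"dr": [0,0,0]}
    - {"delta_pos": [0,0,0],"dr": [0,0,0]}

```text
time_s: 14.5
position: [0.6204, -0.0789, 0.1836]
tool_rot: [[0.999, 0.047, -0.002], [0.047, -0.999, 0.001], [-0.002, -0.001, -1.0]]
ft_force: [-0.3, -0.6, -0.1]
grip_width: 0.0451
```

Call:
arm_command:
  steps:
    - {"delta_pos": [0,0,-10],"dr": [0,0,0]}
    - {"delta_pos": [0,0,-20],"dr": [0,0,0]}
    - {"delta_pos": [0,0,-20],"dr": [0,0,0]}
    - {"delta_pos": [0,0,-15],"dr": [0,0,0]}
    - {"delta_pos": [0,0,-12],"dr": [0,0,0]}
    - {"delta_pos": [0,0,-8],"dr": [0,0,0]}
    - {"delta_pos": [0,0,-6],"dr": [0,0,0]}
    - {"delta_pos": [0,0,-4],"dr": [0,0,0]}
    - {"delta_pos": [0,0,-2],"dr": [0,0,0]}
    - {"delta_pos": [0,0,0],"dr": [0,0,0]}
    - {"delta_pos": [0,0,0],"dr": [0,0,0]}

```text
time_s: 15.6
position: [0.6204, -0.08, 0.0882]
tool_rot: [[0.999, 0.046, 0.001], [0.046, -0.999, -0.0], [0.001, 0.0, -1.0]]
ft_force: [0.0, 0.4, 0.5]
grip_width: 0.0449
```

Call:
arm_command:
  steps:
    - {"delta_pos": [0,0,-1.5],"dr": [0,0,0]}
    - {"delta_pos": [0,0,-1],"dr": [0,0,0]}
    - {"delta_pos": [0,0,0],"dr": [0,0,0]}
    - {"delta_pos": [0,0,0],"dr": [0,0,0]}

```text
time_s: 16.0
position: [0.6204, -0.0801, 0.0865]
tool_rot: [[0.999, 0.046, 0.001], [0.046, -0.999, -0.001], [0.001, 0.001, -1.0]]
ft_force: [-2.7, 0.4, 7.8]
grip_width: 0.0451
```

Call:
arm_command:
  steps:
    - {"delta_pos": [0,0,0],"dr": [0,0,0]}
    - {"delta_pos": [0,0,0],"dr": [0,0,0]}
    - {"delta_pos": [0,0,0],"dr": [0,0,0]}
    - {"delta_pos": [0,0,0],"dr": [0,0,0]}
    - {"delta_pos": [0,0,0],"dr": [0,0,0]}
    - {"delta_pos": [0,0,0],"dr": [0,0,0]}
    - {"delta_pos": [0,0,0],"dr": [0,0,0]}
    - {"delta_pos": [0,0,8],"dr": [0,0,0]}
    - {"delta_pos": [0,0,20],"dr": [0,0,0]}
    - {"delta_pos": [0,0,25],"dr": [0,0,0]}
    - {"delta_pos": [0,0,25],"dr": [0,0,0]}
    - {"delta_pos": [0,0,25],"dr": [0,0,0]}
    - {"delta_pos": [0,0,15],"dr": [0,0,0]}
    - {"delta_pos": [0,0,5],"dr": [0,0,0]}
  grip: 1

```text
time_s: 17.4
position: [0.6206, -0.0801, 0.2108]
tool_rot: [[0.999, 0.046, 0.004], [0.046, -0.999, -0.001], [0.004, 0.001, -1.0]]
ft_force: [-0.1, -0.1, -1.0]
grip_width: 0.085
```

Call:
arm_command:
  steps:
    - {"delta_pos": [-10,-1,0],"dr": [0,0,0]}
    - {"delta_pos": [-20,-1,0],"dr": [0,0,0]}
    - {"delta_pos": [-28,-2,0],"dr": [0,0,0]}
    - {"delta_pos": [-28,-2,0],"dr": [0,0,0]}
    - {"delta_pos": [-28,-2,0],"dr": [0,0,0]}
    - {"delta_pos": [-28,-2,0],"dr": [0,0,0]}
    - {"delta_pos": [-20,-1,0],"dr": [0,0,0]}
    - {"delta_pos": [-12,-1,0],"dr": [0,0,0]}
    - {"delta_pos": [0,0,0],"dr": [0,0,0]}

```text
time_s: 18.3
position: [0.4454, -0.092, 0.2084]
tool_rot: [[0.999, 0.045, -0.0], [0.045, -0.999, 0.0], [-0.0, -0.0, -1.0]]
ft_force: [0.3, 0.5, -0.2]
grip_width: 0.0855
```

Run:
```python
from h import *
snap("c")
cv2.imwrite("pics/c_both.png",cv2.resize(np.hstack([cv2.imread("pics/c_scene.png")[60:330,120:400],cv2.imread("pics/c_top.png")[80:350,130:410]]),None,fx=1.4,fy=1.4))
s=env.observe();print(s["position"])
```

```text
[ 0.44678813 -0.09214929  0.20838137]
```

View pics/c_both.png

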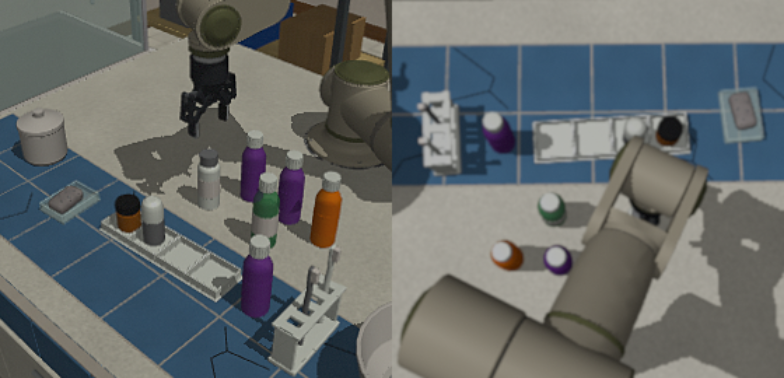

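The jar and roll-on are upright in bays 4 and 3, at left-half (128,212) and (153,220). Next is the shampoo.

Call:
arm_command:
  steps:
    - {"delta_pos": [0,0,-10],"dr": [0,0,0]}
    - {"delta_pos": [0,0,-20],"dr": [0,0,0]}
    - {"delta_pos": [0,0,-20],"dr": [0,0,0]}
    - {"delta_pos": [0,0,-20],"dr": [0,0,0]}
    - {"delta_pos": [0,0,-15],"dr": [0,0,0]}
    - {"delta_pos": [0,0,-12],"dr": [0,0,0]}
    - {"delta_pos": [0,0,-10],"dr": [0,0,0]}
    - {"delta_pos": [0,0,-5],"dr": [0,0,0]}
    - {"delta_pos": [0,0,0],"dr": [0,0,0]}

```text
time_s: 19.3
position: [0.4462, -0.0918, 0.0956]
tool_rot: [[0.999, 0.046, -0.001], [0.046, -0.999, 0.001], [-0.001, -0.001, -1.0]]
ft_force: [0.5, 0.2, 0.1]
grip_width: 0.0853
```

Call:
arm_command:
  steps:
    - {"delta_pos": [0,0,0],"dr": [0,0,0]}
    - {"delta_pos": [0,0,0],"dr": [0,0,0]}
    - {"delta_pos": [0,0,0],"dr": [0,0,0]}
    - {"delta_pos": [0,0,0],"dr": [0,0,0]}
    - {"delta_pos": [0,0,0],"dr": [0,0,0]}
    - {"delta_pos": [0,0,0],"dr": [0,0,0]}
    - {"delta_pos": [0,0,0],"dr": [0,0,0]}
    - {"delta_pos": [0,0,0],"dr": [0,0,0]}
  grip: 0

```text
time_s: 20.1
position: [0.4464, -0.0921, 0.097]
tool_rot: [[0.999, 0.046, 0.001], [0.046, -0.999, -0.001], [0.001, 0.001, -1.0]]
ft_force: [-1.8, 0.2, 6.0]
grip_width: 0.0488
```

Call:
arm_command:
  steps:
    - {"delta_pos": [0,0,8],"dr": [0,0,0]}
    - {"delta_pos": [0,0,20],"dr": [0,0,0]}
    - {"delta_pos": [0,0,20],"dr": [0,0,0]}
    - {"delta_pos": [0,0,12],"dr": [0,0,0]}
    - {"delta_pos": [8,4,0],"dr": [0,0,0]}
    - {"delta_pos": [14,8,0],"dr": [0,0,0]}
    - {"delta_pos": [22,12,0],"dr": [0,0,0]}
    - {"delta_pos": [22,12,0],"dr": [0,0,0]}
    - {"delta_pos": [22,12,0],"dr": [0,0,0]}
    - {"delta_pos": [22,12,0],"dr": [0,0,0]}
    - {"delta_pos": [22,12,0],"dr": [0,0,0]}
    - {"delta_pos": [18,10,0],"dr": [0,0,0]}
    - {"delta_pos": [12,6,0],"dr": [0,0,0]}
    - {"delta_pos": [8,4,0],"dr": [0,0,0]}
    - {"delta_pos": [0,0,0],"dr": [0,0,0]}

```text
time_s: 21.6
position: [0.6166, 0.0007, 0.1554]
tool_rot: [[0.999, 0.047, -0.001], [0.047, -0.999, 0.0], [-0.001, -0.0, -1.0]]
ft_force: [-0.7, -0.7, -1.8]
grip_width: 0.0483
```

Call:
arm_command:
  steps:
    - {"delta_pos": [0,0,-8],"dr": [0,0,0]}
    - {"delta_pos": [0,0,-14],"dr": [0,0,0]}
    - {"delta_pos": [0,0,-12],"dr": [0,0,0]}
    - {"delta_pos": [0,0,-8],"dr": [0,0,0]}
    - {"delta_pos": [0,0,-6],"dr": [0,0,0]}
    - {"delta_pos": [0,0,-4],"dr": [0,0,0]}
    - {"delta_pos": [0,0,-1],"dr": [0,0,0]}
    - {"delta_pos": [0,0,0],"dr": [0,0,0]}
    - {"delta_pos": [0,0,0],"dr": [0,0,0]}

```text
time_s: 22.5
position: [0.6164, 0.0, 0.1037]
tool_rot: [[0.999, 0.046, 0.001], [0.046, -0.999, -0.0], [0.001, 0.0, -1.0]]
ft_force: [-0.4, -0.1, -2.7]
grip_width: 0.0483
```

Call:
arm_command:
  steps:
    - {"delta_pos": [0,0,-1],"dr": [0,0,0]}
    - {"delta_pos": [0,0,-0.5],"dr": [0,0,0]}
    - {"delta_pos": [0,0,0],"dr": [0,0,0]}
    - {"delta_pos": [0,0,0],"dr": [0,0,0]}

```text
time_s: 22.9
position: [0.6164, 0.0, 0.103]
tool_rot: [[0.999, 0.046, 0.001], [0.046, -0.999, -0.0], [0.001, 0.0, -1.0]]
ft_force: [-2.7, 0.6, 5.8]
grip_width: 0.0484
```

Call:
arm_command:
  steps:
    - {"delta_pos": [0,0,0],"dr": [0,0,0]}
    - {"delta_pos": [0,0,0],"dr": [0,0,0]}
    - {"delta_pos": [0,0,0],"dr": [0,0,0]}
    - {"delta_pos": [0,0,0],"dr": [0,0,0]}
    - {"delta_pos": [0,0,0],"dr": [0,0,0]}
    - {"delta_pos": [0,0,0],"dr": [0,0,0]}
    - {"delta_pos": [0,0,0],"dr": [0,0,0]}
    - {"delta_pos": [0,0,8],"dr": [0,0,0]}
    - {"delta_pos": [0,0,20],"dr": [0,0,0]}
    - {"delta_pos": [0,0,25],"dr": [0,0,0]}
    - {"delta_pos": [0,0,25],"dr": [0,0,0]}
    - {"delta_pos": [0,0,25],"dr": [0,0,0]}
    - {"delta_pos": [0,0,15],"dr": [0,0,0]}
    - {"delta_pos": [0,0,5],"dr": [0,0,0]}
  grip: 1

```text
time_s: 24.3
position: [0.6166, -0.0, 0.2272]
tool_rot: [[0.999, 0.046, 0.004], [0.046, -0.999, -0.001], [0.004, 0.001, -1.0]]
ft_force: [0.5, 0.2, -1.4]
grip_width: 0.0851
```

Call:
arm_command:
  steps:
    - {"delta_pos": [-8,4,0],"dr": [0,0,0]}
    - {"delta_pos": [-18,9,0],"dr": [0,0,0]}
    - {"delta_pos": [-26,14,0],"dr": [0,0,0]}
    - {"delta_pos": [-26,14,0],"dr": [0,0,0]}
    - {"delta_pos": [-26,13,0],"dr": [0,0,0]}
    - {"delta_pos": [-26,13,0],"dr": [0,0,0]}
    - {"delta_pos": [-18,9,0],"dr": [0,0,0]}
    - {"delta_pos": [-8,4,0],"dr": [0,0,0]}
    - {"delta_pos": [0,0,0],"dr": [0,0,0]}

```text
time_s: 25.2
position: [0.4592, 0.0805, 0.2245]
tool_rot: [[0.999, 0.047, -0.001], [0.047, -0.999, 0.0], [-0.001, -0.0, -1.0]]
ft_force: [-0.7, -0.6, -0.2]
grip_width: 0.0856
```

Run:
```python
from h import *
snap("d")
cv2.imwrite("pics/d_sc.png",cv2.resize(cv2.imread("pics/d_scene.png")[90:320,170:420],None,fx=2.5,fy=2.5))
s=env.observe();print(s["position"]); print(proj("scene",[.460,.0803,.168]),proj("scene",[.460,.0803,.14]),proj("scene",[.460,.0803,.112]))
```

```text
[0.46064734 0.07981701 0.22461768]
[311.7 185.2] [311.  193.5] [310.4 201.5]
```

View pics/d_sc.png

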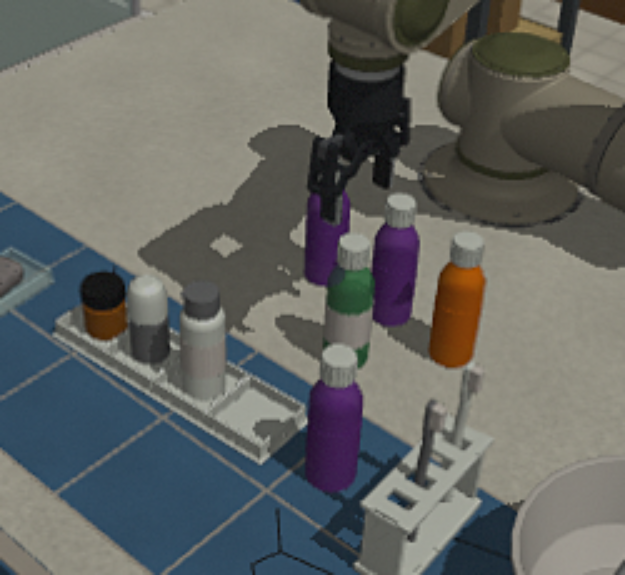

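Three items are upright in their bays, and the cap of the mouthwash at (352,250) spans z of about 0.134–0.168. I'll grip it on the cap, because the gripper body would hit the top if I gripped the straight sides.

Call:
arm_command:
  steps:
    - {"delta_pos": [0,0,-10],"dr": [0,0,0]}
    - {"delta_pos": [0,0,-16],"dr": [0,0,0]}
    - {"delta_pos": [0,0,-16],"dr": [0,0,0]}
    - {"delta_pos": [0,0,-14],"dr": [0,0,0]}
    - {"delta_pos": [0,0,-12],"dr": [0,0,0]}
    - {"delta_pos": [0,0,-6],"dr": [0,0,0]}
    - {"delta_pos": [0,0,0],"dr": [0,0,0]}

```text
time_s: 26.0
position: [0.4601, 0.0798, 0.1497]
tool_rot: [[0.999, 0.045, -0.002], [0.045, -0.999, 0.0], [-0.002, -0.0, -1.0]]
ft_force: [0.7, -0.5, 0.2]
grip_width: 0.0855
```

Call:
arm_command:
  steps:
    - {"delta_pos": [0,0,0],"dr": [0,0,0]}
    - {"delta_pos": [0,0,0],"dr": [0,0,0]}
    - {"delta_pos": [0,0,0],"dr": [0,0,0]}
    - {"delta_pos": [0,0,0],"dr": [0,0,0]}
    - {"delta_pos": [0,0,0],"dr": [0,0,0]}
    - {"delta_pos": [0,0,0],"dr": [0,0,0]}
    - {"delta_pos": [0,0,0],"dr": [0,0,0]}
    - {"delta_pos": [0,0,0],"dr": [0,0,0]}
    - {"delta_pos": [0,0,0],"dr": [0,0,0]}
    - {"delta_pos": [0,0,0],"dr": [0,0,0]}
  grip: 0
  squeeze: 30

```text
time_s: 27.0
position: [0.4605, 0.08, 0.1512]
tool_rot: [[0.999, 0.046, 0.001], [0.046, -0.999, -0.0], [0.001, 0.0, -1.0]]
ft_force: [0.5, 0.4, 5.3]
grip_width: 0.034
```

Call:
arm_command:
  steps:
    - {"delta_pos": [0,0,6],"dr": [0,0,0]}
    - {"delta_pos": [0,0,14],"dr": [0,0,0]}
    - {"delta_pos": [0,0,18],"dr": [0,0,0]}
    - {"delta_pos": [0,0,14],"dr": [0,0,0]}
    - {"delta_pos": [0,0,6],"dr": [0,0,0]}
    - {"delta_pos": [0,0,0],"dr": [0,0,0]}

```text
time_s: 27.6
position: [0.4602, 0.0801, 0.2092]
tool_rot: [[0.999, 0.046, 0.001], [0.046, -0.999, -0.0], [0.001, 0.0, -1.0]]
ft_force: [0.2, -0.1, -1.6]
grip_width: 0.0336
```

Call:
arm_command:
  steps:
    - {"delta_pos": [5,0,0],"dr": [0,0,0]}
    - {"delta_pos": [10,0,0],"dr": [0,0,0]}
    - {"delta_pos": [14,0,0],"dr": [0,0,0]}
    - {"delta_pos": [16,0,0],"dr": [0,0,0]}
    - {"delta_pos": [16,0,0],"dr": [0,0,0]}
    - {"delta_pos": [16,0,0],"dr": [0,0,0]}
    - {"delta_pos": [16,0,0],"dr": [0,0,0]}
    - {"delta_pos": [16,0,0],"dr": [0,0,0]}
    - {"delta_pos": [16,0,0],"dr": [0,0,0]}
    - {"delta_pos": [14,0,0],"dr": [0,0,0]}
    - {"delta_pos": [8,0,0],"dr": [0,0,0]}
    - {"delta_pos": [4,0,0],"dr": [0,0,0]}
    - {"delta_pos": [0,0,0],"dr": [0,0,0]}
    - {"delta_pos": [0,0,0],"dr": [0,0,0]}

```text
time_s: 29.0
position: [0.6109, 0.0801, 0.2087]
tool_rot: [[0.999, 0.046, -0.0], [0.046, -0.999, -0.0], [-0.0, -0.0, -1.0]]
ft_force: [0.2, -0.5, -0.4]
grip_width: 0.0336
```

Run:
```python
from h import *
snap("e")
cv2.imwrite("pics/e_sc.png",cv2.resize(cv2.imread("pics/e_scene.png")[90:320,170:420],None,fx=2.5,fy=2.5))
```

```text
(no output)
```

View pics/e_sc.png

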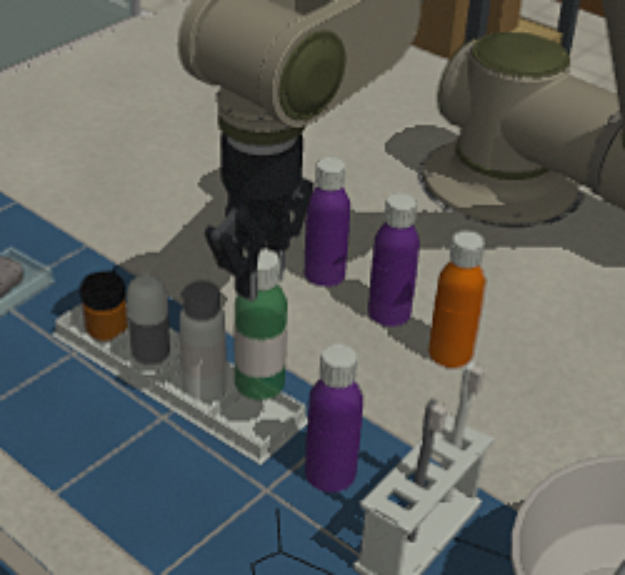

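The mouthwash hangs upright at (262,340) above bay_1. I'll lower it and release.

Call:
arm_command:
  steps:
    - {"delta_pos": [0,0,-6],"dr": [0,0,0]}
    - {"delta_pos": [0,0,-12],"dr": [0,0,0]}
    - {"delta_pos": [0,0,-12],"dr": [0,0,0]}
    - {"delta_pos": [0,0,-9],"dr": [0,0,0]}
    - {"delta_pos": [0,0,-6],"dr": [0,0,0]}
    - {"delta_pos": [0,0,-4],"dr": [0,0,0]}
    - {"delta_pos": [0,0,-2],"dr": [0,0,0]}
    - {"delta_pos": [0,0,-1],"dr": [0,0,0]}
    - {"delta_pos": [0,0,0],"dr": [0,0,0]}
    - {"delta_pos": [0,0,0],"dr": [0,0,0]}

```text
time_s: 30.1
position: [0.6113, 0.0801, 0.1573]
tool_rot: [[0.999, 0.046, 0.001], [0.046, -0.999, -0.0], [0.001, 0.0, -1.0]]
ft_force: [-0.1, 0.3, 2.1]
grip_width: 0.0341
```

Call:
arm_command:
  steps:
    - {"delta_pos": [0,0,-0.5],"dr": [0,0,0]}
    - {"delta_pos": [0,0,0],"dr": [0,0,0]}
    - {"delta_pos": [0,0,0],"dr": [0,0,0]}
    - {"delta_pos": [0,0,0],"dr": [0,0,0]}
    - {"delta_pos": [0,0,0],"dr": [0,0,0]}
    - {"delta_pos": [0,0,0],"dr": [0,0,0]}
    - {"delta_pos": [0,0,0],"dr": [0,0,0]}
    - {"delta_pos": [0,0,0],"dr": [0,0,0]}
    - {"delta_pos": [0,0,0],"dr": [0,0,0]}
    - {"delta_pos": [0,0,0],"dr": [0,0,0]}
    - {"delta_pos": [0,0,8],"dr": [0,0,0]}
    - {"delta_pos": [0,0,15],"dr": [0,0,0]}
    - {"delta_pos": [0,0,25],"dr": [0,0,0]}
    - {"delta_pos": [0,0,25],"dr": [0,0,0]}
    - {"delta_pos": [0,0,15],"dr": [0,0,0]}
    - {"delta_pos": [0,0,10],"dr": [0,0,0]}
  grip: 1

```text
time_s: 31.7
position: [0.6113, 0.0801, 0.2563]
tool_rot: [[0.999, 0.046, 0.002], [0.046, -0.999, -0.0], [0.002, 0.0, -1.0]]
ft_force: [-1.0, 0.6, -0.4]
grip_width: 0.0853
```

Call:
arm_command:
  steps:
    - {"delta_pos": [-12,-8,0],"dr": [0,0,0]}
    - {"delta_pos": [-20,-20,0],"dr": [0,0,0]}
    - {"delta_pos": [-20,-25,0],"dr": [0,0,0]}
    - {"delta_pos": [-20,-25,0],"dr": [0,0,0]}
    - {"delta_pos": [-20,-25,0],"dr": [0,0,0]}
    - {"delta_pos": [-20,-25,0],"dr": [0,0,0]}
    - {"delta_pos": [-20,-25,0],"dr": [0,0,0]}
    - {"delta_pos": [-20,-30,0],"dr": [0,0,0]}
    - {"delta_pos": [-20,-30,0],"dr": [0,0,0]}
    - {"delta_pos": [-20,-30,0],"dr": [0,0,0]}
    - {"delta_pos": [-10,-30,0],"dr": [0,0,0]}
    - {"delta_pos": [0,-30,0],"dr": [0,0,0]}
    - {"delta_pos": [0,-30,0],"dr": [0,0,0]}
    - {"delta_pos": [0,-30,0],"dr": [0,0,0]}
    - {"delta_pos": [0,-20,0],"dr": [0,0,0]}
    - {"delta_pos": [0,-10,0],"dr": [0,0,0]}
    - {"delta_pos": [0,0,0],"dr": [0,0,0]}

```text
time_s: 33.4
position: [0.409, -0.3135, 0.254]
tool_rot: [[0.999, 0.045, -0.0], [0.045, -0.999, 0.0], [-0.0, -0.0, -1.0]]
ft_force: [-0.0, 0.3, -0.8]
grip_width: 0.0856
```

Run:
```python
from h import *
snap("f")
a=cv2.resize(cv2.imread("pics/f_scene.png")[110:300,190:390],None,fx=2,fy=2);b=cv2.resize(cv2.imread("pics/f_top.png")[110:300,140:340],None,fx=2,fy=2)
cv2.imwrite("pics/f_both.png",np.hstack([a,b]))
for n,p in {"mw":(.6116,.0796,.1735),"sh":(.616,0,.1435),"ro":(.6204,-.0801,.111),"jar":(.6248,-.16,.0735)}.items(): print(n,(proj("top",p)-[140,110])*2+[400,0])
```

```text
mw [606.2 113.8]
sh [666.8 116. ]
ro [725.  118.6]
jar [779.8 122. ]
```

View pics/f_both.png

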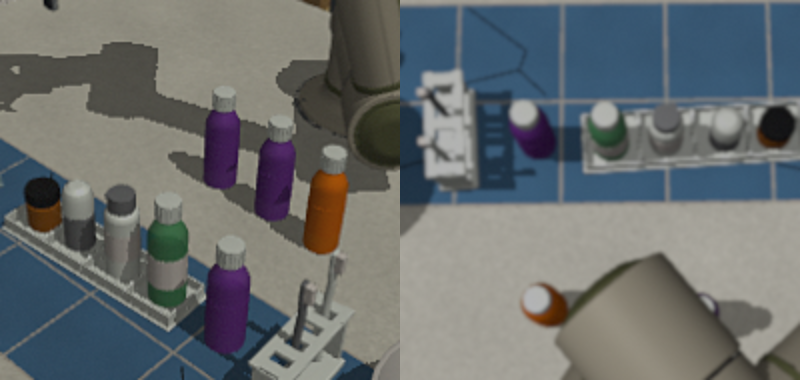

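All four stand upright in order, with cap centres at (605,115), (667,117), (727,122) and (777,122). Each is within about 4 px of the prediction. The rack and the look-alikes haven't moved.

```bash
python3 -c "
from rig import env
print(env.close_job())"
```

```text
the job is handed in; nothing more can be done
None
```

I placed all four items upright in the organiser, tallest nearest the basin: mouthwash in bay_1, shampoo in bay_2, roll-on in bay_3 and cream jar in bay_4. I handed the job in at about 33.5 s of the 112 s allowed.

- **Final pictures:** both cameras show all four upright, one to a compartment. The cap positions are within about 4 px (roughly 6 mm) of where they should be. The rack and the purple and orange look-alikes appear unmoved.
- **Forces:** the forces reported after each move stayed under 10 N, and the gripper was well clear of everything at the end.
- **Disagreement in measuring:** the first readings from the two cameras differed by about 6–16 mm, most for the jar, whose lid was partly hidden in one view. I used the top view, and every grasp closed to within about 2 mm of the item's stated diameter.

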